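Rack the print mandrels by size

ROBOT

A 6-joint arm with a two-finger parallel gripper is mounted at the origin on a cart in front of the work surface, level with it; the furniture and walls round the work are solid. World frame = base frame: x ahead of the robot, y to its left, z up, the work surface at z = 0. Lengths are in m, angles in degrees, forces in N, time in s.
With the tool pointing down it reaches from about 0.4 to 0.825 m from the base axis. Payload 7 kg.
Tool frame: the origin (TCP) lies midway between the tips of the shut fingers; the grasp point (between the pads) lies 19 mm behind it; z points along the fingers, x is the direction in which the jaws open and shut, and the axes are right-handed (so a half turn about z gives the same grasp; the last joint's range is limited). The gripper opens to 88 mm and grips with 3 to 60 N. Pads are 19 mm wide; open, the fingers measure 130 mm over their backs; the gripper's body (78 mm by 193 mm) begins 47 mm behind the grasp point.
Start: joints at [16.507, 20.546, 0.682, 0, -70.136, -16.507], TCP at [0.675, -0, 0.227] pointing down, gripper open.
Joint ranges: [-176.03, 176.03], [-82.01, 121.73], [-58.28, 71.71], [-173.87, 95.51], [-174.79, -0.11], [-173.66, 173.66]. Speed limits (degrees/s): [136.94, 136.94, 172.46, 180, 180, 180].

INTERFACE

Orientations are given as [roll, pitch, yaw] about the fixed x, y, z axes, in that order (R = Rz(yaw) Ry(pitch) Rx(roll)).
In Python, from plant import ctrl, vision, nets gives the robot as it stands.
- The arm moves only by the shell command python3 -m jog 'ROWS'. ROWS is text: rows parted by semicolons, each of 7 numbers parted by spaces: the turn, a rotation vector about the tool's x, y, z in units of 0.1 rad (1.0 is 0.1 rad), then the shift along the tool's x, y, z in units of 4 cm (1.0 is 4 cm), then the opening, from -1 (shut) to 1 (fully open). In form: rx ry rz x y z jaw; .... A call has 1 to 8 rows; each row shifts and turns the commanded pose from where the row before left it, along the tool's axes as they then stand; what a row does not reach is not made up. A row lasts 1/8 s, in which the tool goes at most 62.5 mm and 10.7 degrees, less where a joint would pass 70% of its speed; a pose out of reach is approached as far as the arm can. A call with a number of a shift or a turn outside -1 to 1 is refused whole. A call with a gripper value outside its range is refused whole. The fingers move at their own pace and stop on an object; the grip force is fixed at half the most. Time passes only in rows, so rows that do not move let the fingers close. It gives the time, the measured TCP pose, the force and the opening at its end, in the units of the state.
- ctrl.get_obs(): the state, without advancing time (a new reading comes with each control period).
- vision.snapshot(name): name is "scene" or "side" or "wrist"; returns (picture, depth): 384x512x3 uint8, red, green, blue; 384x512 float32, m along the optical axis (not along the pixel's ray), 0 where there is no reading.
- vision.camera_info(name): a dict with "camera_matrix" (3x3 intrinsics, pixels), "camera_from_world" (4x4, takes a point from world to camera coordinates); the wrist camera has in their place "tool_from_camera" (4x4, takes a point from camera to tool coordinates, whose origin is the TCP and whose axes are the tool frame's). Camera axes: x right, y down, z forward; pixel columns grow to the right and rows downward; lengths in m; the calibration is good to about 2 mm. The wrist camera is an equidistant fisheye: a pixel r from the principal point sees the ray r / f radians off the axis. A picture is of the moment at which its call begins: read the wrist's pose just before it. camera_info takes no time and is no camera call.
- ctrl.close_job(): hands the job in, once; it reports no verdict.
Trained networks look in the newest picture that a camera, given by its name, has taken for a name from the list of things; names that differ only in an ending like _2 or _b are one class to them, and where a whole thing is asked for, a point or a joint stands for the part that bears it (a point fixed in the world has none). Each returns a list of dicts, best first, with "score" (0 to 1); they miss things now and then, are a little off and sometimes report something else, mostly with a low value. They report only what shows in the picture. A call takes as long as a camera call. They do not tell look-alikes from the thing itself.
- nets.boxes_of(target, camera): "location" ([x, y, z] in m, in world coordinates, good to about 4 mm: the middle of the surface that is visible of it).
The state is a dict: "clock": time; "joint_pos": joint angles; "qvel": joint speeds; "tau": joint torques, N m; "tool_pos": TCP position; "orientation": TCP orientation; "force": force on the tool from outside, world axes, zero at the start; "moment": the same for the moment, N m; "opening": finger opening in m.
Only numpy, scipy, OpenCV 4.12 (cv2) and the standard library are available. Lean on these libraries where they do the work, as an engineer would, in place of code of your own. Each camera call takes 0.05 s, during which the arm holds its last target.

TASK

Stand the four white mandrels upright on the wooden set-up bar in order of size, one centred in each black ring: the smallest in the ring next to the red end block, then each larger one in turn, the largest at the black end. Leave them all standing still, with the gripper clear.

Things in the scene. Friction and masses are not known exactly. Their poses are not given: they have to be found in the camera images.
- mandrel_a: the smallest of four white nylon mandrels: an upright solid cylinder 26 mm in diameter and 45 mm tall with a round steel core in its top face; loose. Origin: centre of its underside, z up along its axis.
- mandrel_b: the second smallest of four white nylon mandrels: an upright solid cylinder 35 mm in diameter and 60 mm tall with a round steel core in its top face; loose. Origin: centre of its underside, z up along its axis.
- mandrel_c: the second largest of four white nylon mandrels: an upright solid cylinder 44 mm in diameter and 75 mm tall with a round steel core in its top face; loose. Origin: centre of its underside, z up along its axis.
- mandrel_d: the largest of four white nylon mandrels: an upright solid cylinder 53 mm in diameter and 90 mm tall with a round steel core in its top face; loose. Origin: centre of its underside, z up along its axis.
- mark_1: thin black ring, 66 mm outside, painted flat on the top of the set-up bar, number 1 of four alike in a row counted along the bar's +y axis (centres 100 mm apart, so 1 and 4 are the outer ones). The bar is a fixed pale wooden strip 89 x 470 mm with bright metal edges, its top 15 mm above the table. Origin: centre of the ring, on the bar's top face; x across the bar, y along the row, z up.
- mark_2: thin black ring, 66 mm outside, painted flat on the top of the set-up bar, number 2 of four alike in a row counted along the bar's +y axis (centres 100 mm apart, so 1 and 4 are the outer ones). The bar is a fixed pale wooden strip 89 x 470 mm with bright metal edges, its top 15 mm above the table. Origin: centre of the ring, on the bar's top face; x across the bar, y along the row, z up.
- mark_3: thin black ring, 66 mm outside, painted flat on the top of the set-up bar, number 3 of four alike in a row counted along the bar's +y axis (centres 100 mm apart, so 1 and 4 are the outer ones). The bar is a fixed pale wooden strip 89 x 470 mm with bright metal edges, its top 15 mm above the table. Origin: centre of the ring, on the bar's top face; x across the bar, y along the row, z up.
- mark_4: thin black ring, 66 mm outside, painted flat on the top of the set-up bar, number 4 of four alike in a row counted along the bar's +y axis (centres 100 mm apart, so 1 and 4 are the outer ones). The bar is a fixed pale wooden strip 89 x 470 mm with bright metal edges, its top 15 mm above the table. Origin: centre of the ring, on the bar's top face; x across the bar, y along the row, z up.
- end_red: red plastic block 75 x 20 mm, 24 mm tall, fixed across one end of the set-up bar, 68 mm beyond the centre of the outer ring there (an equal black block is on the other end; which end is red changes). Origin: centre of its underside, on the bar's top face.
Not all that is in view belongs to the job. Leave any blue look-alike of the mandrel_b alone. Leave any pink look-alike of the mandrel_c alone.

How it is judged:
By the outcome, as a careful person would: the job done as asked, in the order asked, and still so for the second after the job is handed in, with the robot touching nothing.
It also fails if it takes over 93 s, if anything falls off the work surface, if the arm or the gripper's body presses on something with over 40 N, if the wrist force passes 120 N, or if a joint passes its speed limit or range.

## Working session

There is one attempt and no reset: what is moved stays moved. The work goes in short steps, Python scripts to look and compute and a shell command to move; the robot and the scene stay as the last step left them, time stands still between calls to the robot, and variables do not carry over. Pictures are saved under pics/ and viewed, and the job is handed in when it is done.

```bash
ls; mkdir -p pics; python3 - <<'E'
from plant import ctrl, vision, nets
import cv2
print(ctrl.get_obs())
for n in ("scene","side","wrist"):
    p,d=vision.snapshot(n); cv2.imwrite(f"pics/{n}0.png",p[:,:,::-1])
    print(n,vision.camera_info(n))
for t in ("mandrel_a","mark_1","end_red"):
    for c in ("scene","side"):
        print(t,c,[( [round(v,3) for v in r["location"]],round(r["score"],2)) for r in nets.boxes_of(t,c)])
E
```

```text
pics
{'clock': 0.0, 'joint_pos': array([ 1.65058340e+01,  2.05920007e+01,  6.34812332e-01, -1.90321380e-02,
       -7.01341365e+01, -1.65081129e+01]), 'qvel': array([-0.098241  , -0.06239235, -0.01365525,  0.06120953,  0.05392216,
       -0.06729351]), 'tau': array([-8.00930356e-04, -5.82726967e+01,  2.93058443e+01,  6.99745238e+00,
        6.93249181e-03, -2.06530804e-04]), 'tool_pos': array([ 6.74533165e-01, -3.99090130e-05,  2.25627596e-01]), 'orientation': array([-1.79991201e+02, -9.26445918e-02,  1.79991232e+02]), 'force': array([-0.90271274, -0.3979358 ,  0.24573467]), 'moment': array([0.00585957, 0.00691471, 0.01410137]), 'opening': 0.08740400939688318}
scene {'camera_matrix': array([[415.16489301,   0.        , 251.87282113],
       [  0.        , 415.16489301, 191.11015337],
       [  0.        ,   0.        ,   1.        ]]), 'camera_from_world': array([[-0.87533477, -0.48343538, -0.00890382,  0.50382333],
       [-0.34228976,  0.63256479, -0.69476579,  0.16457012],
       [ 0.3415066 , -0.60510497, -0.71918094,  0.83224291],
       [ 0.        ,  0.        ,  0.        ,  
[... 796 characters left out ...]
5e-01,
        -7.49286626e-02],
       [-4.59076002e-04, -2.78353759e-01,  9.60478513e-01,
        -1.59363471e-01],
       [ 0.00000000e+00,  0.00000000e+00,  0.00000000e+00,
         1.00000000e+00]])}
mandrel_a scene [([0.478, 0.181, 0.058], 0.86), ([0.452, 0.312, 0.052], 0.69), ([0.456, -0.207, 0.029], 0.64), ([0.349, 0.206, 0.06], 0.6), ([0.466, -0.023, 0.062], 0.56), ([0.434, 0.389, 0.056], 0.56)]
mandrel_a side [([0.463, -0.03, 0.055], 0.81), ([0.348, 0.204, 0.048], 0.81), ([0.45, 0.317, 0.037], 0.69), ([0.43, 0.391, 0.038], 0.65), ([0.473, 0.186, 0.049], 0.62)]
mark_1 scene []
mark_1 side []
end_red scene [([0.584, -0.147, 0.032], 0.53)]
end_red side [([0.585, -0.146, 0.035], 0.54)]
```

View pics/scene0.png

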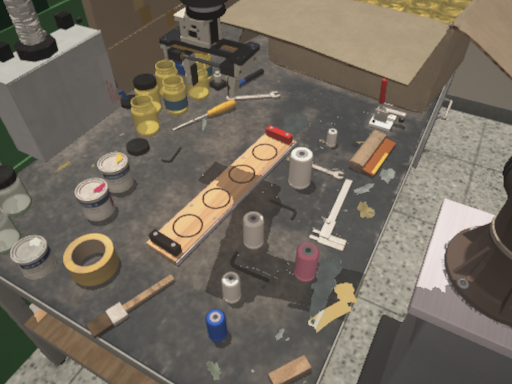

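View pics/side0.png

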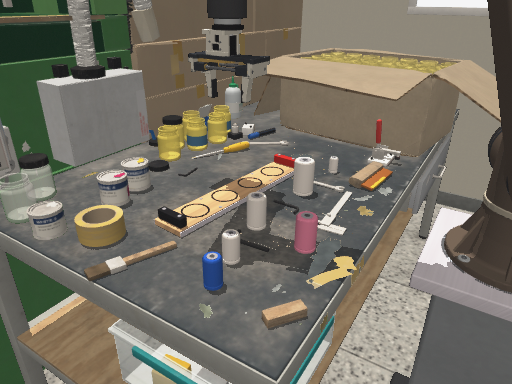

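View pics/wrist0.png

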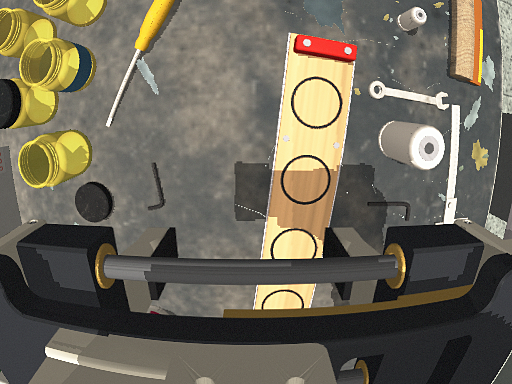

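The scene view has four white cylinders at (332,137), (300,167), (253,230) and (231,288), which look like a, d, c and b. The pink look-alike is at (306,260) and the blue one at (216,325), and both stay put. The red block is at (279,134) and the black one at (165,242). Next I'll measure with the depth and a crop.

```bash
cat > h.py <<'E'
from plant import ctrl, vision, nets
import numpy as np, cv2
from scipy.optimize import least_squares
H=dict(a=.045,b=.060,c=.075,d=.090); D=dict(a=.026,b=.035,c=.044,d=.053)
def world(n,d):
    ci=vision.camera_info(n);K=ci["camera_matrix"];T=np.linalg.inv(ci["camera_from_world"])
    v,u=np.mgrid[:384,:512]
    P=np.stack([(u-K[0,2])/K[0,0]*d,(v-K[1,2])/K[1,1]*d,d],-1)
    return P@T[:3,:3].T+T[:3,3]
def topdown(n,p,z,x0=.3,x1=.75,y0=-.3,y1=.45,s=1000):
    # image: rows = x decreasing from x1, cols = y decreasing from y1 ; 1mm per px
    ci=vision.camera_info(n);M=ci["camera_from_world"]
    h,w=int((x1-x0)*s),int((y1-y0)*s)
    r,c=np.mgrid[:h,:w]
    X=np.stack([x1-r/s,y1-c/s,np.full(r.shape,z)],-1)@M[:3,:3].T+M[:3,3]
    K=ci["camera_matrix"]
    return cv2.remap(p,(K[0,0]*X[...,0]/X[...,2]+K[0,2]).astype(np.float32),(K[1,1]*X[...,1]/X[...,2]+K[1,2]).astype(np.float32),cv2.INTER_CUBIC)
def cylfit(W,rgb,xy,D_,z0):
    # side surface circle fit + height
    m=(np.hypot(W[...,0]-xy[0],W[...,1]-xy[1])<D_*.5+.02)&(W[...,2]>z0+.008)
    Q=W[m]
    top=np.percentile(Q[:,2],97)
    S=Q[(Q[:,2]<top-.006)]
    f=lambda q:np.hypot(S[:,0]-q[0],S[:,1]-q[1])-D_/2
    r=least_squares(f,xy,loss="soft_l1",f_scale=.001)
    T=Q[Q[:,2]>top-.004]
    return r.x, np.sqrt(np.mean(r.fun**2)), top, T[:,:2].mean(0),len(T)
E
cat > m1.py <<'E'
from h import *
G=dict(a=(.456,-.207),b=(.448,.314),c=(.472,.183),d=(.463,-.027))
for n in ("scene","side"):
    p,d=vision.snapshot(n);W=world(n,d)
    np.savez(f"{n}.npz",p=p,d=d)
    for k in G:
        x,rm,top,tm,N=cylfit(W,p,np.array(G[k]),D[k],0)
        print(n,k,x.round(4),"rms",round(rm,4),"top",round(top,4),"topmean",tm.round(4),N)
    t=topdown(n,p,.015)
    cv2.imwrite(f"pics/td_{n}.png",t[:,:,::-1])
    if n=="scene": cv2.imwrite("pics/crop.png",cv2.resize(p[110:350,150:370],None,fx=2.4,fy=2.4,interpolation=cv2.INTER_CUBIC)[:,:,::-1])
E
python3 m1.py
```

```text
scene a [ 0.4541 -0.2163] rms 0.0058 top 0.2496 topmean [ 0.4585 -0.2224] 173
scene b [0.4539 0.3028] rms 0.0006 top 0.0605 topmean [0.4528 0.3045] 203
scene c [0.4808 0.1679] rms 0.0017 top 0.0754 topmean [0.4793 0.1698] 241
scene d [ 0.4701 -0.0451] rms 0.001 top 0.0903 topmean [ 0.4687 -0.0425] 237
side a [ 0.4576 -0.2149] rms 0.0059 top 0.251 topmean [ 0.4586 -0.2208] 80
side b [0.4564 0.3042] rms 0.0009 top 0.0615 topmean [0.4544 0.3069] 138
side c [0.4835 0.1694] rms 0.001 top 0.0764 topmean [0.4809 0.1729] 140
side d [ 0.4729 -0.0437] rms 0.0014 top 0.0912 topmean [ 0.4701 -0.0383] 132
```

View pics/td_scene.png

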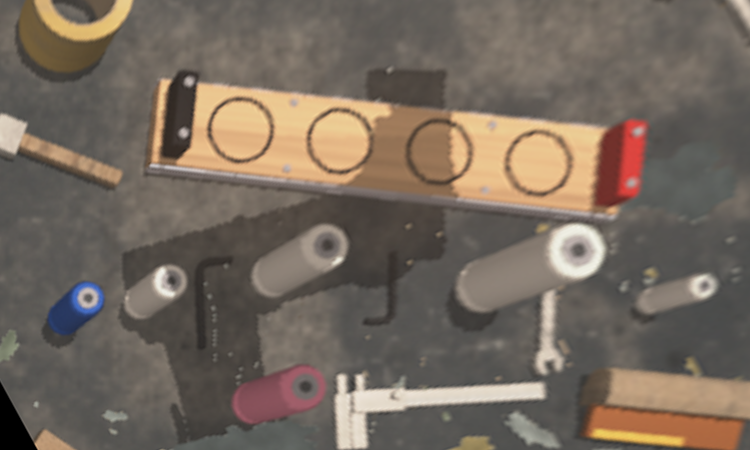

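View pics/crop.png

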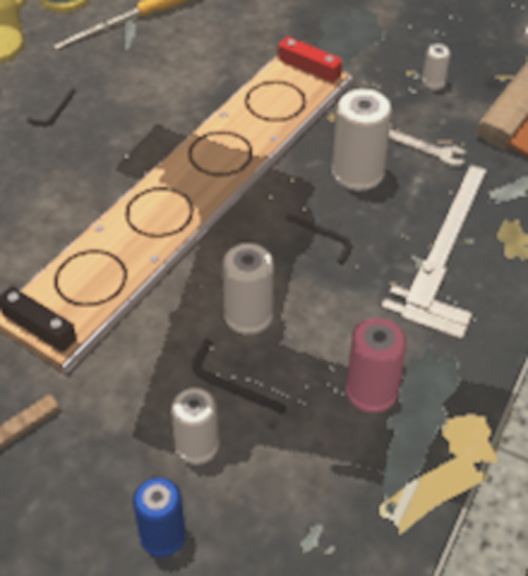

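```bash
cat > m2.py <<'E'
from h import *
g0=np.array([.6045,.0605,np.arctan2(-.033,.297)]) # mid of row, angle
def rings(q):
    u=np.array([-np.sin(q[2]),np.cos(q[2])]); return [q[:2]+u*o for o in (-.15,-.05,.05,.15)]  # first = red end
def fit(img_pts):
    def f(q):
        R=np.array(rings(q)); dd=np.hypot(*(img_pts[:,None]-R[None]).transpose(2,0,1)).min(1)
        return dd-.0319
    return least_squares(f,g0,loss="soft_l1",f_scale=.001)
if __name__=="__main__":
  def wristtd(p,z,obs):
    from scipy.spatial.transform import Rotation as Ro
    ci=vision.camera_info("wrist");K=ci["camera_matrix"]
    Tt=np.eye(4);Tt[:3,:3]=Ro.from_euler("xyz",obs["orientation"],degrees=True).as_matrix();Tt[:3,3]=obs["tool_pos"]
    M=np.linalg.inv(Tt@ci["tool_from_camera"])
    r,c=np.mgrid[:450,:750]
    X=np.stack([.75-r/1000,.45-c/1000,np.full(r.shape,z)],-1)@M[:3,:3].T+M[:3,3]
    rho=np.hypot(X[...,0],X[...,1]);th=np.arctan2(rho,X[...,2]);k=K[0,0]*th/np.maximum(rho,1e-9)
    return cv2.remap(p,(k*X[...,0]+K[0,2]).astype(np.float32),(k*X[...,1]+K[1,2]).astype(np.float32),cv2.INTER_CUBIC)
  for n in ("scene","side","wrist"):
    if n=="wrist":
        o=ctrl.get_obs();p,d=vision.snapshot(n);t=wristtd(p,.015,o)
        cv2.imwrite("pics/td_wrist.png",t[:,:,::-1])
        for k,z in (("a",.045),("d",.09)): cv2.imwrite(f"pics/tdw_{k}.png",wristtd(p,z,o)[:,:,::-1])
    else: t=topdown(n,np.load(f"{n}.npz")["p"],.015)
    gray=t.max(2).astype(np.float32)
    bg=cv2.medianBlur(t.max(2),31).astype(np.float32)
    dark=(gray<.72*bg)
    r,c=np.nonzero(dark);P=np.stack([.75-r/1000,.45-c/1000],1)
    dd=np.hypot(*(P[:,None]-np.array(rings(g0))[None]).transpose(2,0,1)).min(1)
    P=P[abs(dd-.032)<.006]
    if n=="wrist": P=P[P[:,1]<.15]
    s=fit(P); print(n,len(P),s.x[:2].round(4),np.degrees(s.x[2]).round(2),[x.round(4).tolist() for x in rings(s.x)], "med|res|",np.median(abs(s.fun)).round(5))
E
python3 m2.py
sed -i 's/a=(.456,-.207)/a=(.452,-.214)/' m1.py
python3 - <<'E'
from h import *
for n in ("scene","side"):
    z=np.load(f"{n}.npz");W=world(n,z["d"]);W[W[...,2]>.06]=np.nan
    W=np.nan_to_num(W,nan=9)
    print(n,cylfit(W,None,np.array([.453,-.213]),.026,0))
E
```

```text
scene 2700 [0.6039 0.0607] -6.37 [[0.5873, -0.0884], [0.5984, 0.011], [0.6095, 0.1104], [0.6206, 0.2098]] med|res| 0.00095
side 3804 [0.6081 0.0616] -6.28 [[0.5917, -0.0875], [0.6026, 0.0119], [0.6135, 0.1113], [0.6245, 0.2107]] med|res| 0.00133
wrist 1936 [0.6079 0.0619] -6.2 [[0.5917, -0.0873], [0.6025, 0.0121], [0.6133, 0.1116], [0.6241, 0.211]] med|res| 0.00091
scene (array([ 0.45448964, -0.21601195]), np.float64(0.0012173114847745924), np.float64(0.045188905591177664), array([ 0.45363236, -0.21289102]), 40)
side (array([ 0.45819048, -0.21466217]), np.float64(0.0016407371990323826), np.float64(0.04642921195418278), array([ 0.45645618, -0.21060992]), 26)
```

View pics/tdw_d.png

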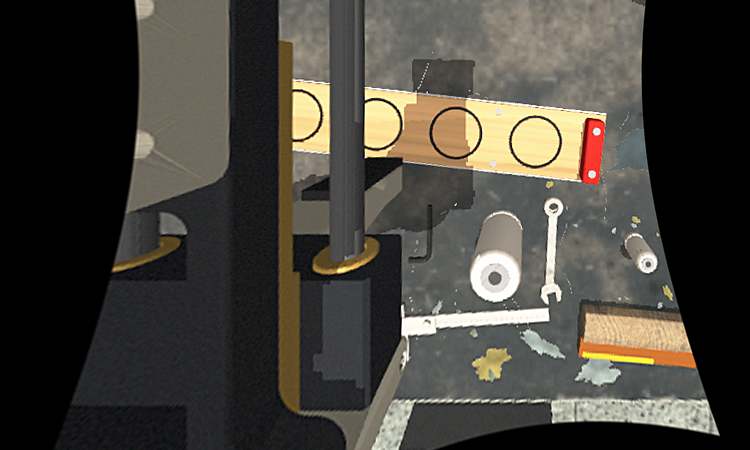

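View pics/tdw_a.png

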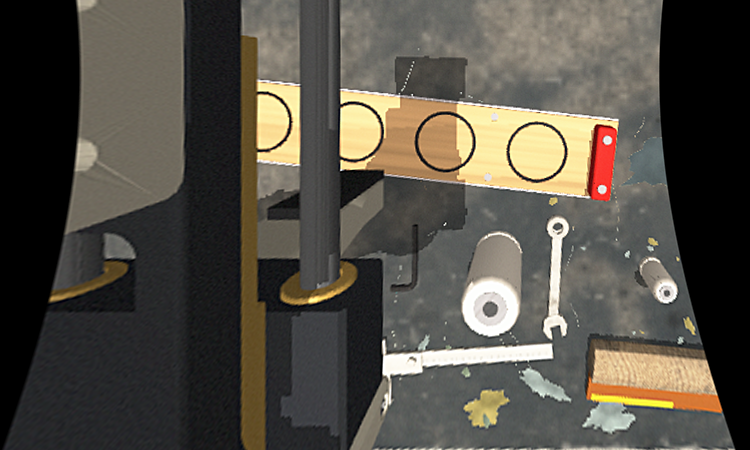

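```bash
python3 - <<'E'
from h import *
z=np.load("scene.npz");W=world("scene",z["d"]).reshape(-1,3)
W=W[z["d"].ravel()>0]
hm=np.zeros((14,24))
xs=.25+.04*np.arange(14); ys=-.6+.05*np.arange(24)
for i,x in enumerate(xs):
    for j,y in enumerate(ys):
        q=W[(W[:,0]>=x)&(W[:,0]<x+.04)&(W[:,1]>=y)&(W[:,1]<y+.05)]
        hm[i,j]=np.percentile(q[:,2],98) if len(q)>3 else np.nan
np.set_printoptions(linewidth=220)
print("      ",ys.round(2)); 
for i,x in enumerate(xs): print(x.round(2),(hm[i]*1000).round())
q=W[(W[:,1]<-.12)&(W[:,1]>-.3)&(W[:,0]<.44)&(W[:,0]>.3)&(W[:,2]>.012)]
print(q[:,0].max(),q[q[:,1]<-.18][:,0].max(),np.percentile(q[:,2],99))
E
```

```text
[-0.6  -0.55 -0.5  -0.45 -0.4  -0.35 -0.3  -0.25 -0.2  -0.15 -0.1  -0.05  0.    0.05  0.1   0.15  0.2   0.25  0.3   0.35  0.4   0.45  0.5   0.55]
0.25 [271. 271. 265. 266. 262. 255.   1.   1.   2.   2.   1.   2.   1.   1.   2.   2.   2.   2.   1.  19.  16.  nan  nan  nan]
0.29 [255. 256. 268. 268. 263. 257. 251. 245. 238.  11.   2.   2.   1.   5.   3.  53.   2.   2.   1.  19.  19.  nan  nan  nan]
0.33 [255. 256. 269. 268. 264. 257. 252. 246. 240.  26.   4.   5.   8.  10.   4.  76.  74.   1.   2.   1.   1.  nan  nan  nan]
0.37 [255. 256. 269. 268. 265. 260. 254. 247. 237.  22.   6.   1.   1.   5.   2.  64.   3.   1.   1.   1.   1.   1.  nan  nan]
0.41 [255. 256. 268. 267. 265. 262. 256. 250.   1.   6.  74.  88.   2.   5.   1.   1.   7.  59.  60.  61.   1.   1.  nan  nan]
0.45 [255. 255. 269. 267. 264. 262. 258. 253.   1.   6.  90.  90.   5.   4.   2.  75.   7.  60.  60.  57.   1.   1.  nan  nan]
0.49 [249. 255. 268. 267. 264. 261. 259. 254.   2.   1.   2.  88.   2.   2.   0.  75.   7.   1.   1.   1.   1.   1.  nan  nan]
0.53 [246.  nan 268. 266. 263. 261. 258. 255.  39.  39.  16.  15.
[... 182 characters left out ...]
  nan]
0.61 [ nan  82. 264. 265. 263. 260. 258. 255.  38.  31.  15. 402. 428.  16.  16.  16.  16.  39.   1.   1.  12.  12.  nan  nan]
0.65 [ nan  87.  77. 264. 262. 260. 257. 255.   1.   1.   1. 375. 427.  11.  13.  15.  15.  39.   1.  40.   1.   1.  nan  nan]
0.69 [ nan  87.   0. 263. 262. 260. 258. 255.   0.   1.   1. 295. 400.   1.   1.   1.   0.   1.  46.  46.  45.   0.  nan  nan]
0.73 [ nan  86.   1. 262. 262. 259. 256. 254.   0.   1.   1. 334. 334.   1.   1.   1.   1.   1.  46.  45.  46.   0.  nan  nan]
0.77 [ nan  86.  12.  15. 260. 257. 254. 251.  22.   1.   0.   2.   4.   3.   1.   1.  66.  68.  44.  46.  58.  42.  nan  nan]
0.43998340037467604 0.43998340037467604 0.2546185719480966
```

```bash
python3 - <<'E'
from h import *
for n in ("scene","side"):
    z=np.load(f"{n}.npz");W=world(n,z["d"]).reshape(-1,3)[z["d"].ravel()>0]
    print(n)
    for x in np.arange(.24,.8,.04):
        q=W[(abs(W[:,0]-x)<.01)&(W[:,1]<-.15)&(W[:,2]>.06)]
        out=[]
        for lo,hi in((.06,.12),(.12,.18),(.18,.24),(.24,.3),(.3,.4)):
            s=q[(q[:,2]>lo)&(q[:,2]<hi)]; out.append(round(np.percentile(s[:,1],99),3) if len(s)>5 else None)
        print(round(x,2),out)
E
```

```text
scene
0.24 [np.float64(-0.582), np.float64(-0.587), np.float64(-0.562), np.float64(-0.458), None]
0.28 [np.float64(-0.455), np.float64(-0.456), np.float64(-0.458), np.float64(-0.307), None]
0.32 [np.float64(-0.458), np.float64(-0.46), np.float64(-0.193), np.float64(-0.213), None]
0.36 [np.float64(-0.463), None, np.float64(-0.196), np.float64(-0.202), None]
0.4 [np.float64(-0.469), None, np.float64(-0.199), np.float64(-0.202), None]
0.44 [np.float64(-0.471), None, np.float64(-0.205), np.float64(-0.205), None]
0.48 [np.float64(-0.478), None, None, np.float64(-0.208), None]
0.52 [np.float64(-0.484), None, None, np.float64(-0.212), None]
0.56 [np.float64(-0.488), None, None, np.float64(-0.216), None]
0.6 [np.float64(-0.49), None, None, np.float64(-0.222), None]
0.64 [np.float64(-0.497), None, None, np.float64(-0.226), None]
0.68 [np.float64(-0.5), None, None, np.float64(-0.23), None]
0.72 [np.float64(-0.506), None, None, np.float64(-0.235), None]
0.76 [np.float64(-0.511), None, None, np.float64(-0.241), None]
0.8 [np.float64(-0.518), None, None, np.float64(-0.247), None]
side
0.24 [np.fl
[... 867 characters left out ...]
-0.483), np.float64(-1.005), np.float64(-0.215), np.float64(-1.654)]
0.6 [np.float64(-0.488), np.float64(-0.487), np.float64(-0.492), np.float64(-0.22), np.float64(-1.653)]
0.64 [np.float64(-0.491), np.float64(-0.492), np.float64(-0.499), np.float64(-0.224), np.float64(-1.652)]
0.68 [np.float64(-0.498), np.float64(-0.497), np.float64(-0.499), np.float64(-0.229), np.float64(-1.693)]
0.72 [np.float64(-0.503), np.float64(-0.502), np.float64(-0.504), np.float64(-0.237), np.float64(-1.689)]
0.76 [np.float64(-0.509), np.float64(-0.507), np.float64(-0.51), np.float64(-0.334), np.float64(-1.693)]
0.8 [np.float64(-0.515), np.float64(-0.514), np.float64(-0.514), np.float64(-0.418), np.float64(-1.694)]
```

```bash
python3 - <<'E'
import cv2
p=cv2.imread("pics/side0.png"); cv2.imwrite("pics/sc.png",cv2.resize(p[30:200,220:480],None,fx=3,fy=3,interpolation=cv2.INTER_CUBIC))
E
```

```text
(no output)
```

View pics/sc.png

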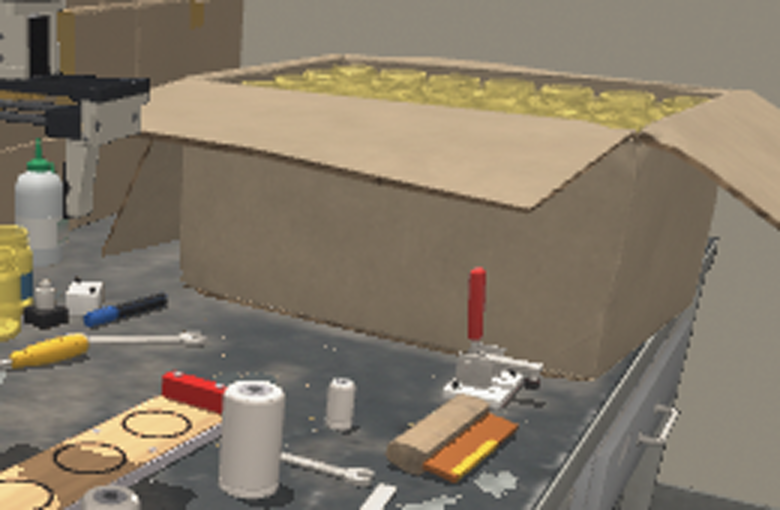

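```bash
python3 - <<'E'
from h import *
for n,px in (("scene",[(383,85),(383,98),(380,115),(392,122),(402,114),(374,135),(366,160),(384,165)]),("side",[(379,125),(379,140),(378,158),(390,160),(383,148),(398,155)])):
    z=np.load(f"{n}.npz");W=world(n,z["d"])
    for u,v in px: print(n,(u,v),W[v,u].round(3))
E
```

```text
scene (383, 85) [ 0.382 -0.376  0.114]
scene (383, 98) [ 0.374 -0.377  0.076]
scene (380, 115) [ 0.369 -0.366  0.028]
scene (392, 122) [ 0.333 -0.372  0.013]
scene (402, 114) [ 0.314 -0.383  0.039]
scene (374, 135) [ 0.356 -0.272  0.027]
scene (366, 160) [ 0.344 -0.171  0.023]
scene (384, 165) [ 0.303 -0.203 -0.001]
side (379, 125) [ 0.384 -0.375  0.114]
side (379, 140) [ 0.377 -0.378  0.067]
side (378, 158) [ 0.368 -0.364  0.013]
side (390, 160) [ 0.335 -0.381  0.008]
side (383, 148) [ 0.363 -0.385  0.041]
side (398, 155) [ 0.314 -0.381  0.03 ]
```

```bash
python3 -m jog '0 0 0 0 0 -0.5 1;-1 0 0 0 0 0 1;-1 0 0 0 0 0 1'; python3 -c "
from plant import ctrl
o=ctrl.get_obs();print(o['joint_pos'].round(1),o['tool_pos'],o['orientation'])"
```

```text
clock: 0.98
tool_pos: [0.6752, 0.0009, 0.2472]
orientation: [168.4, 0.1, -179.9]
force: [-0.6, -1.5, -1.5]
opening: 0.0879
[  9.7  20.5   7.2 -11.9 -75.   -6.7] [0.67515672 0.0008554  0.24720021] [ 1.68356148e+02  7.01696369e-02 -1.79913690e+02]
```

```bash
python3 -m jog '1 0 0 1 -0.2 0 1;1 0 0 1 -0.2 0 1;0 0 0 1 -0.2 0 1;0 0 0 1 -0.2 0 1;0 0 0 1 -0.32 0 1;0 0 0 0 0 0 1;0 0 0 0 0 0 1'; python3 -c "
from plant import ctrl
o=ctrl.get_obs();print(o['joint_pos'].round(1),o['tool_pos'],o['orientation'])"
```

```text
clock: 1.85
tool_pos: [0.4756, -0.0445, 0.2448]
orientation: [180.0, 0.1, -180.0]
force: [0.2, 0.9, 0.3]
opening: 0.0877
[ 18.3   0.8 -21.7   0.  -67.4 -18.3] [ 0.47556129 -0.0445231   0.244777  ] [ 1.79984883e+02  8.53332587e-02 -1.79995157e+02]
```

```bash
python3 -m jog '0 0 0 0.08 0 1 1;0 0 0 0 0 1 1;0 0 0 0 0 1 1;0 0 0 0 0 0 1;0 0 0 0 0 0 1'; python3 - <<'E'
from plant import ctrl, vision
import cv2
o=ctrl.get_obs();print(o["tool_pos"])
p,d=vision.snapshot("wrist");cv2.imwrite("pics/w1.png",p[:,:,::-1])
E
```

```text
clock: 2.48
tool_pos: [0.4732, -0.0444, 0.1252]
orientation: [-180.0, 0.0, -180.0]
force: [-0.5, 0.7, 0.1]
opening: 0.0877
[ 0.47317957 -0.04440577  0.12520152]
```

View pics/w1.png

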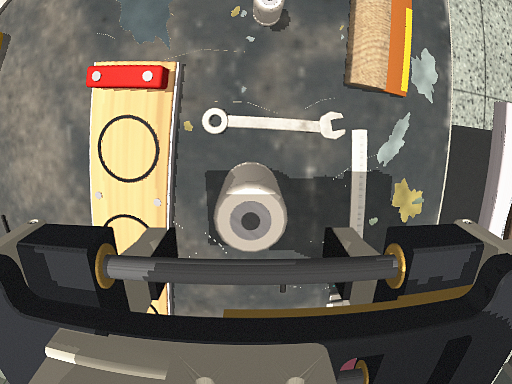

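```bash
python3 -m jog '0 0 0 0 -0.03 1 1;0 0 0 0 0 1 1;0 0 0 0 0 0 1;0 0 0 0 0 0 -1;0 0 0 0 0 0 -1;0 0 0 0 0 0 -1;0 0 0 0 0 0 -1;0 0 0 0 0 0 -1'
```

```text
clock: 3.52
tool_pos: [0.4722, -0.0457, 0.0448]
orientation: [180.0, 0.1, -180.0]
force: [-0.3, -0.0, 6.4]
opening: 0.0527
```

```bash
python3 -m jog '0 0 0 0 0 -0.5 -1;0 0 0 0 0 -1 -1;0 0 0 0 0 -0.5 -1;0 0 0 0 0 0 -1' && python3 -m jog '0 0 0 -0.45 0.8 0 -1;0 0 0 -0.45 0.8 0 -1;0 0 0 -0.45 0.8 0 -1;0 0 0 -0.45 0.8 0 -1;0 0 0 -0.5 0.8 0 -1;0 0 0 -0.5 0.8 0 -1;0 0 0 -0.5 0.8 0 -1;0 0 0 -0.5 0.8 0 -1'; python3 -m jog '0 0 0 0 0 0 -1;0 0 0 0 0 0 -1'
```

```text
clock: 4.03
tool_pos: [0.4725, -0.0456, 0.1253]
orientation: [179.9, 0.2, -180.0]
force: [-0.5, -0.2, -2.3]
opening: 0.0526
clock: 5.03
tool_pos: [0.6234, 0.2109, 0.1219]
orientation: [-179.9, -0.2, 180.0]
force: [0.7, -0.2, -1.9]
opening: 0.0527
clock: 5.28
tool_pos: [0.6227, 0.2096, 0.1223]
orientation: [-179.9, -0.2, 180.0]
force: [-0.0, 0.4, -2.2]
opening: 0.0525
```

```bash
python3 -m jog '0 0 0 -0.03 0.03 0.9 -1;0 0 0 0 0 0.5 -1;0 0 0 0 0 0 -1;0 0 0 0 0 0 -1'; python3 - <<'E'
from plant import ctrl, vision
import cv2
for n in ("scene","side"):
    p,d=vision.snapshot(n);cv2.imwrite(f"pics/{n}1.png",cv2.resize(p[100:340,80:400],None,fx=2,fy=2,interpolation=cv2.INTER_CUBIC)[:,:,::-1])
E
```

```text
clock: 5.78
tool_pos: [0.6253, 0.211, 0.0691]
orientation: [180.0, 0.0, 180.0]
force: [-0.2, -0.0, -0.4]
opening: 0.0528
```

View pics/scene1.png

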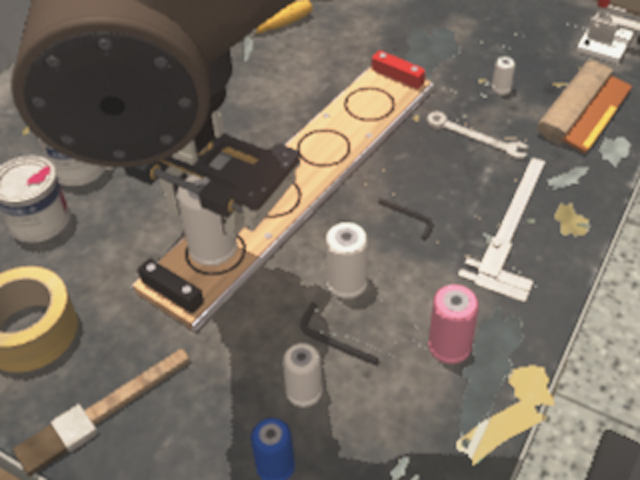

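```bash
python3 -m jog '0 0 0 0 0 0.15 -1;0 0 0 0 0 0.05 -1;0 0 0 0 0 0.03 -1;0 0 0 0 0 0 -1'
```

```text
clock: 6.38
tool_pos: [0.6249, 0.2113, 0.0598]
orientation: [-180.0, 0.0, -180.0]
force: [-3.7, -1.6, 6.3]
opening: 0.0525
```

Contact is felt, at 6 N. I'll release and retract, then tilt the tool away from the box flap for mandrel_a.

```bash
python3 -m jog '0 0 0 0 0 0 1;0 0 0 0 0 0 1;0 0 0 0 0 0 1;0 0 0 0 0 -0.5 1;0 0 0 0 0 -1 1;0 0 0 0 0 -1 1;0 0 0 0 0 -1 1;0 0 0 0 0 -0.5 1' && python3 -m jog '1 0 0 0.5 -0.8 0 1;1 0 0 0.5 -0.8 0 1;1 0 0 0.5 -0.8 0 1;1 0 0 0.5 -0.8 0 1'; python3 - <<'E'
from h import *
o=ctrl.get_obs();print(o['joint_pos'].round(1))
for n in ("scene","side"):
    p,d=vision.snapshot(n);print(n,cylfit(world(n,d),p,np.array([.6242,.211]),.053,.02))
    cv2.imwrite(f"pics/{n}2.png",cv2.resize(p[100:340,80:400],None,fx=2,fy=2,interpolation=cv2.INTER_CUBIC)[:,:,::-1])
E
```

```text
clock: 7.38
tool_pos: [0.6258, 0.2117, 0.2218]
orientation: [179.9, 0.2, -180.0]
force: [-0.3, 0.6, 0.2]
opening: 0.0874
clock: 7.88
tool_pos: [0.5444, 0.0846, 0.2383]
orientation: [-156.9, 0.0, -180.0]
force: [0.1, 1.0, -0.8]
opening: 0.0876
[ 41.1  13.4 -18.9  17.9 -74.1 -48.6]
scene (array([0.62219621, 0.21149609]), np.float64(0.0008148626856272782), np.float64(0.10498196938975653), array([0.62043365, 0.21330215]), 347)
side (array([0.62486509, 0.21317334]), np.float64(0.0011242041657449006), np.float64(0.10635707553718413), array([0.62023642, 0.21625222]), 193)
```

View pics/scene2.png

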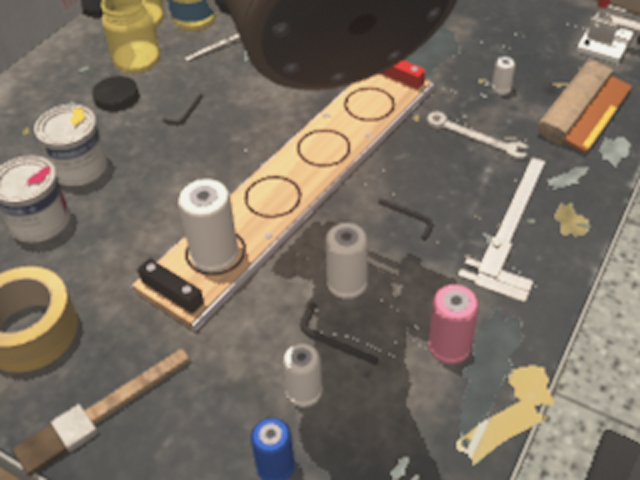

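```bash
cat > go.py <<'E'
import sys,numpy as np
from plant import ctrl
from scipy.spatial.transform import Rotation as R
o=ctrl.get_obs();T=np.array([float(v) for v in sys.argv[1:4]])
r=R.from_euler("xyz",o["orientation"],degrees=True)
print("joints",o["joint_pos"].round(1),"tcp",o["tool_pos"].round(4),"ori",o["orientation"].round(1))
print("tool shift units",(r.inv().apply(T-o["tool_pos"])/.04).round(3))
E
python3 -m jog '1 0 0 0.7 -0.5 0 0;1 0 0 0.7 -0.5 0 0;1 0 0 0.7 -0.5 0 0;1 0 0 0 0 0 0;0 0 0 0 0 0 0;0 0 0 0 0 0 0'; python3 go.py .4575 -.1443 .1027
```

```text
clock: 8.72
tool_pos: [0.4613, 0.0336, 0.2664]
orientation: [-134.3, -0.0, 180.0]
force: [0.4, -0.1, -0.3]
opening: 0.0441
joints [ 51.5  12.4 -30.9  26.5 -85.9 -63. ] tcp [0.4613 0.0336 0.2664] ori [-134.3   -0.   180. ]
tool shift units [ 0.093 -0.176  6.042]
```

```bash
python3 -m jog '0 0 0 0.09 -0.18 1 0;0 0 0 0 0 1 0;0 0 0 0 0 1 0;0 0 0 0 0 1 0;0 0 0 0 0 1 0;0 0 0 0 0 1 0;0 0 0 0 0 0 0;0 0 0 0 0 0 0'; python3 go.py .4575 -.2294 .0166
python3 - <<'E'
from h import *
from scipy.spatial.transform import Rotation as Ro
o=ctrl.get_obs()
p,d=vision.snapshot("wrist");cv2.imwrite("pics/w3.png",p[:,:,::-1])
p,d=vision.snapshot("side");cv2.imwrite("pics/s3.png",p[:,:,::-1])
# project a's top centre & base into wrist
ci=vision.camera_info("wrist");K=ci["camera_matrix"];Tt=np.eye(4);Tt[:3,:3]=Ro.from_euler("xyz",o["orientation"],degrees=True).as_matrix();Tt[:3,3]=o["tool_pos"]
M=np.linalg.inv(Tt@ci["tool_from_camera"])
for z in (0,.045):
    X=M@[.4575,-.216,z,1];rho=np.hypot(X[0],X[1]);k=K[0,0]*np.arctan2(rho,X[2])/rho
    print("pred a",z,k*X[0]+K[0,2],k*X[1]+K[1,2])
E
```

```text
clock: 9.72
tool_pos: [0.4582, -0.1439, 0.1052]
orientation: [-134.2, 0.1, 179.9]
force: [-0.1, 0.7, 0.2]
opening: 0.0438
joints [ 31.3  18.  -54.9  47.6 -56.1 -72.6] tcp [ 0.4582 -0.1439  0.1052] ori [-1.342e+02  1.000e-01  1.799e+02]
tool shift units [0.018 0.095 3.077]
pred a 0 251.1861096368752 212.22512886465793
pred a 0.045 251.33198159192833 189.64496112506183
```

View pics/w3.png

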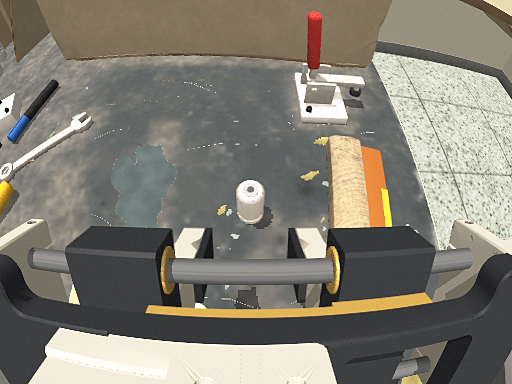

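View pics/s3.png

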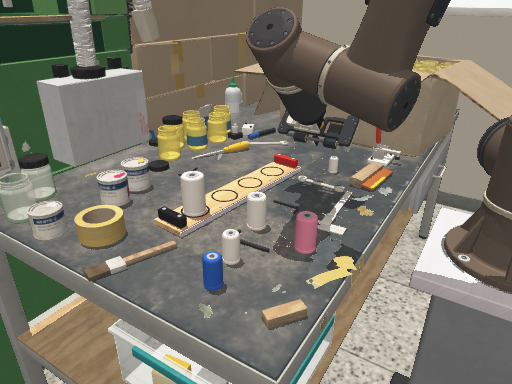

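```bash
python3 -m jog '0 0.9 0.87 0 0 -0.3 0;0 0.9 0.87 0 0 -0.3 0;0 0.9 0.87 0 0 0 0;0 0.9 0.87 0 0 0 0;0 0 0 0 0 0 0;0 0 0 0 0 0 0'; python3 go.py .488 -.160 .0866; python3 go.py .451 -.2278 .0166
```

```text
clock: 10.58
tool_pos: [0.4584, -0.1266, 0.1215]
orientation: [-134.2, -0.1, 151.5]
force: [0.4, 0.8, 0.8]
opening: 0.0439
joints [ 27.7  26.  -32.7  24.5 -73.4 -72.4] tcp [ 0.4584 -0.1266  0.1215] ori [-1.342e+02 -1.000e-01  1.515e+02]
tool shift units [-1.05   0.359  0.879]
joints [ 27.7  26.  -32.7  24.5 -73.4 -72.4] tcp [ 0.4584 -0.1266  0.1215] ori [-1.342e+02 -1.000e-01  1.515e+02]
tool shift units [-1.05   0.269  3.484]
```

```bash
python3 -m jog '0 0 0 -0.55 0.15 0.3 0;0 0 0 -0.5 0.12 0.5 0;0 0 0 0 0 0 0;0 0 0 0 0 0 0'; python3 go.py .451 -.2278 .0166
python3 - <<'E'
from h import *
from scipy.spatial.transform import Rotation as Ro
o=ctrl.get_obs()
p,d=vision.snapshot("wrist");cv2.imwrite("pics/w4.png",p[:,:,::-1])
ci=vision.camera_info("wrist");K=ci["camera_matrix"];Tt=np.eye(4);Tt[:3,:3]=Ro.from_euler("xyz",o["orientation"],degrees=True).as_matrix();Tt[:3,3]=o["tool_pos"]
M=np.linalg.inv(Tt@ci["tool_from_camera"])
for z in (0,.045):
    X=M@[.4575,-.216,z,1];rho=np.hypot(X[0],X[1]);k=K[0,0]*np.arctan2(rho,X[2])/rho
    print("pred a",z,k*X[0]+K[0,2],k*X[1]+K[1,2])
E
```

```text
clock: 11.08
tool_pos: [0.4874, -0.1603, 0.0917]
orientation: [-134.1, -0.1, 151.4]
force: [-0.5, -0.0, -0.1]
opening: 0.0437
joints [ 22.9  29.9 -31.9  28.4 -69.6 -71.6] tcp [ 0.4874 -0.1603  0.0917] ori [-1.341e+02 -1.000e-01  1.514e+02]
tool shift units [-0.011  0.012  2.685]
pred a 0 249.74259027578876 214.2892843962797
pred a 0.045 249.81774251620135 190.49416319029123
```

View pics/w4.png

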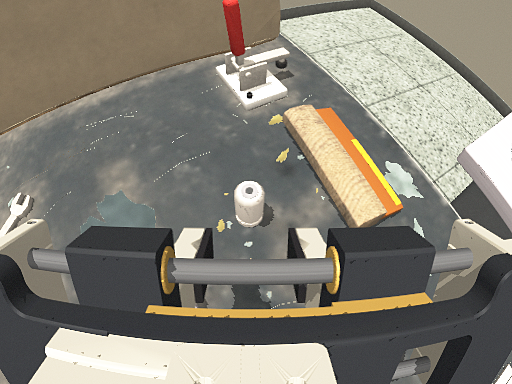

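```bash
python3 -m jog '0 0 0 -0.01 0.01 0.9 0;0 0 0 0 0 0.9 0;0 0 0 0 0 0.6 0;0 0 0 0 0 0 0;0 0 0 0 0 0 0'; python3 go.py .451 -.2278 .0166
```

```text
clock: 11.75
tool_pos: [0.4563, -0.2202, 0.0249]
orientation: [-134.2, 0.0, 151.4]
force: [-0.0, 0.7, 0.8]
opening: 0.0436
joints [ 17.   33.1 -40.8  36.2 -58.1 -76.9] tcp [ 0.4563 -0.2202  0.0249] ori [-134.2    0.   151.4]
tool shift units [ 0.025 -0.012  0.309]
```

```bash
python3 -m jog '0 0 0 0.02 0 0.28 0;0 0 0 0 0 0 0;0 0 0 0 0 0 -1;0 0 0 0 0 0 -1;0 0 0 0 0 0 -1;0 0 0 0 0 0 -1'; python3 go.py .451 -.2278 .0166
python3 - <<'E'
from h import *
p,d=vision.snapshot("wrist");cv2.imwrite("pics/w5.png",p[:,:,::-1])
E
```

```text
clock: 12.5
tool_pos: [0.4509, -0.2275, 0.0164]
orientation: [-134.2, -0.0, 151.3]
force: [0.2, 0.3, 0.7]
opening: 0.0258
joints [ 16.2  33.6 -42.   37.4 -56.7 -77.8] tcp [ 0.4509 -0.2275  0.0164] ori [-134.2   -0.   151.3]
tool shift units [-0.007 -0.008 -0.001]
```

View pics/w5.png

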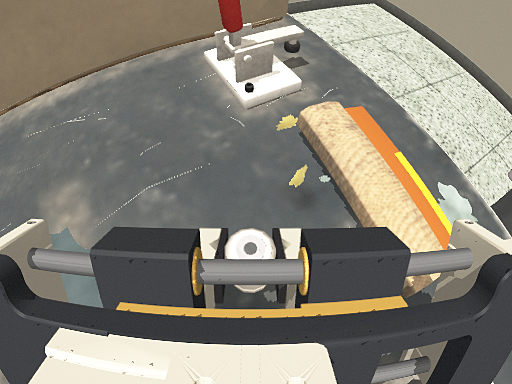

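```bash
cat > wp.py <<'E'
import sys
from h import *
from scipy.spatial.transform import Rotation as Ro
def wpix(u,v,z,o=None):
    o=o or ctrl.get_obs();ci=vision.camera_info("wrist");K=ci["camera_matrix"]
    Tt=np.eye(4);Tt[:3,:3]=Ro.from_euler("xyz",o["orientation"],degrees=True).as_matrix();Tt[:3,3]=o["tool_pos"]
    T=Tt@ci["tool_from_camera"]
    a=np.array([u-K[0,2],v-K[1,2]]);r=np.hypot(*a);th=r/K[0,0]
    ray=T[:3,:3]@np.array([*(a/r*np.sin(th)),np.cos(th)]);s=(z-T[2,3])/ray[2]
    return T[:3,3]+s*ray
if __name__=="__main__": print(wpix(*map(float,sys.argv[1:4])))
E
python3 wp.py 251 248 .045
python3 -m jog '0 0 0 0 0 -0.3 -1;0 0 0 0 0 -0.8 -1;0 0 0 0 0 -0.9 -1;0 0 0 0 0 -0.7 -1;0 0 0 0 0 0 -1;0 0 0 0 0 0 -1'; python3 go.py .585 -.0993 .082
```

```text
[ 0.45723278 -0.21564505  0.045     ]
clock: 13.3
tool_pos: [0.4873, -0.1597, 0.0912]
orientation: [-134.1, -0.1, 151.3]
force: [-0.5, 0.7, -1.5]
opening: 0.0252
joints [ 22.9  30.  -31.8  28.3 -69.7 -71.7] tcp [ 0.4873 -0.1597  0.0912] ori [-1.341e+02 -1.000e-01  1.513e+02]
tool shift units [-1.419  1.902 -1.634]
```

```bash
python3 -m jog '0 0 0 -0.48 0.63 -0.54 -1;0 0 0 -0.47 0.63 -0.54 -1;0 0 0 -0.47 0.64 -0.54 -1;0 0 0 0 0 0 -1;0 0 0 0 0 0 -1;0 0 0 0 0 0 -1'; python3 go.py .585 -.0993 .0324
python3 - <<'E'
from h import *
for n in ("wrist","scene"):
    p,d=vision.snapshot(n);cv2.imwrite(f"pics/{n}6.png",p[:,:,::-1])
E
```

```text
clock: 14.05
tool_pos: [0.5843, -0.1005, 0.0819]
orientation: [-134.1, -0.1, 151.3]
force: [-0.2, -0.6, -0.2]
opening: 0.0254
joints [ 24.5  37.9 -16.6  26.1 -76.6 -69. ] tcp [ 0.5843 -0.1005  0.0819] ori [-1.341e+02 -1.000e-01  1.513e+02]
tool shift units [-0.003  0.914  0.836]
```

View pics/wrist6.png

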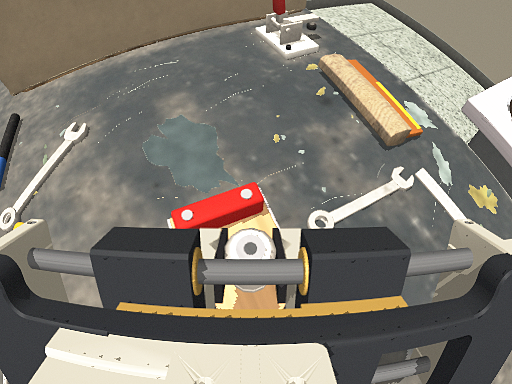

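View pics/scene6.png

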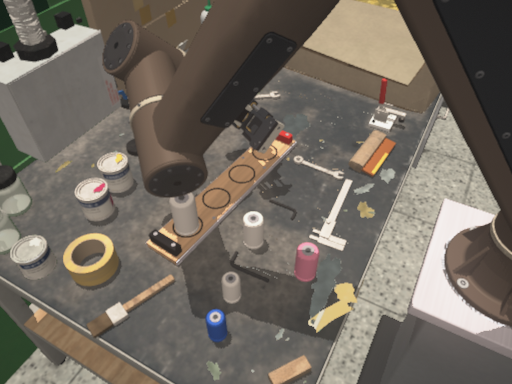

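```bash
python3 -m jog '0 0 0 0 0.5 0.45 -1;0 0 0 0 0.3 0.28 -1;0 0 0 0 0.114 0.106 -1;0 0 0 0 0 0 -1;0 0 0 0 0 0 -1'; python3 go.py .585 -.0993 .0308
python3 - <<'E'
from h import *
for n in ("wrist","side"):
    p,d=vision.snapshot(n);cv2.imwrite(f"pics/{n}7.png",p[:,:,::-1])
cv2.imwrite("pics/s7c.png",cv2.resize(p[130:240,180:350],None,fx=4,fy=4,interpolation=cv2.INTER_CUBIC)[:,:,::-1])
E
```

```text
clock: 14.78
tool_pos: [0.5865, -0.0983, 0.033]
orientation: [-134.2, -0.0, 151.3]
force: [0.4, -1.0, -1.2]
opening: 0.0253
joints [ 24.6  41.4 -17.7  26.7 -72.4 -71.2] tcp [ 0.5865 -0.0983  0.033 ] ori [-134.2   -0.   151.3]
tool shift units [0.02  0.012 0.068]
```

View pics/s7c.png

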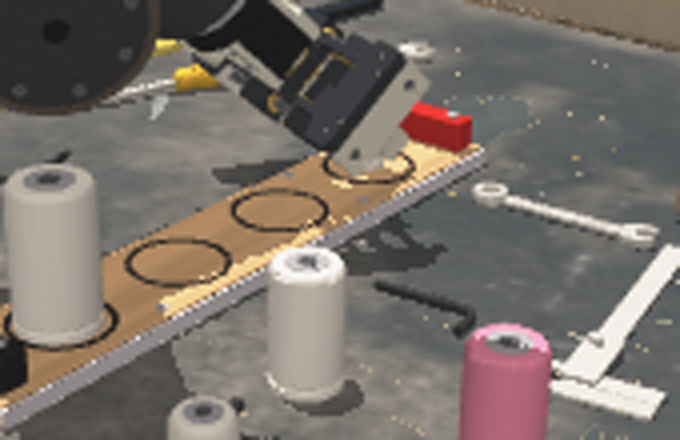

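View pics/wrist7.png

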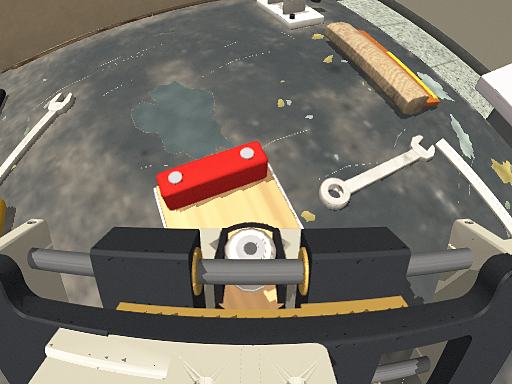

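```bash
python3 -m jog '0 0 0 0.02 0.01 0.07 -1;0 0 0 0 0.01 0.01 -1;0 0 0 0 0 0 -1'; python3 go.py .585 -.0993 .0308
```

```text
clock: 15.25
tool_pos: [0.5855, -0.0993, 0.0314]
orientation: [-134.1, 0.0, 151.4]
force: [1.1, 2.2, 7.6]
opening: 0.0251
joints [ 24.6  41.4 -18.   26.9 -72.1 -71.4] tcp [ 0.5855 -0.0993  0.0314] ori [-134.1    0.   151.4]
tool shift units [0.01  0.006 0.014]
```

```bash
python3 -m jog '0 0 0 0 0 0 0;0 0 0 0 0 0 0;0 0 0 0 0 0 0;0 0 0 0 0 -0.5 0;0 0 0 0 0 -1 0;0 0 0 0 0 -1 0;0 0 0 0 0 -1 0;0 0 0 0 0 -0.5 0'; python3 -m jog '-1 0 0 0 0 0 1;-1 0 0 0 0 0 1;-1 0 0 0 0 0 1;-1 0 0 0 0 0 1;-1 0 0 0 0 0 1;-1 0 0 0 0 0 1;-1 0 0 0 0 0 1;-1 0 0 0 0 0 1'; python3 go.py .4833 .169 .18
python3 - <<'E'
from h import *
for n in ("wrist","scene"):
    p,d=vision.snapshot(n);cv2.imwrite(f"pics/{n}8.png",p[:,:,::-1])
E
```

```text
clock: 16.25
tool_pos: [0.6409, 0.0026, 0.1424]
orientation: [-134.2, 0.0, 151.4]
force: [0.9, 0.4, -0.3]
opening: 0.044
clock: 17.25
tool_pos: [0.6397, 0.0011, 0.1413]
orientation: [179.8, -0.0, 151.3]
force: [0.4, -0.6, -0.1]
opening: 0.0873
joints [ 17.5  20.9 -10.5  -0.2 -58.6 -46.1] tcp [0.6397 0.0011 0.1413] ori [179.8  -0.  151.3]
tool shift units [ 5.445  1.808 -0.957]
```

View pics/scene8.png

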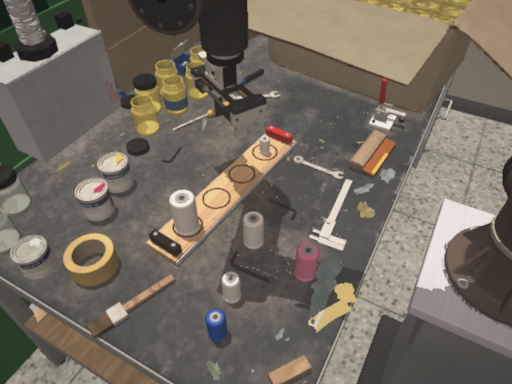

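View pics/wrist8.png

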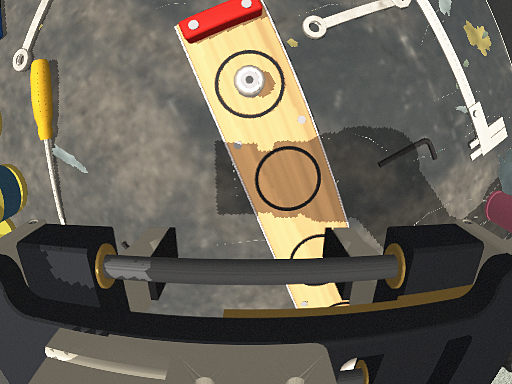

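```bash
python3 -m jog '0 0 -1 0 0 -0.2 1;0 0 -1 0 0 -0.2 1;0 0 -1 0 0 -0.2 1;0 0 -1 0 0 -0.2 1;0 0 -1 0 0 -0.2 1;0 0 0 0 0 0 1'; python3 go.py .4833 .169 .18
python3 - <<'E'
from wp import *
o=ctrl.get_obs();p,d=vision.snapshot("wrist")
from scipy.spatial.transform import Rotation as Ro
# ortho of ring plane around a & its top plane: find ring circle by fit, and top centre
def td(z,cx,cy,h=.06,s=4000):
    ci=vision.camera_info("wrist");K=ci["camera_matrix"]
    Tt=np.eye(4);Tt[:3,:3]=Ro.from_euler("xyz",o["orientation"],degrees=True).as_matrix();Tt[:3,3]=o["tool_pos"]
    M=np.linalg.inv(Tt@ci["tool_from_camera"]);n=int(2*h*s)
    r,c=np.mgrid[:n,:n]
    X=np.stack([cx+h-r/s,cy+h-c/s,np.full(r.shape,z)],-1)@M[:3,:3].T+M[:3,3]
    rho=np.hypot(X[...,0],X[...,1]);k=K[0,0]*np.arctan2(rho,X[...,2])/np.maximum(rho,1e-9)
    return cv2.remap(p,(k*X[...,0]+K[0,2]).astype(np.float32),(k*X[...,1]+K[1,2]).astype(np.float32),cv2.INTER_CUBIC)
A=td(.015,.5915,-.0873);B=td(.06,.5915,-.0873)
for I in(A,B): cv2.drawMarker(I,(240,240),(255,0,0),cv2.MARKER_CROSS,20,1)
cv2.circle(A,(240,240),132,(0,255,0),1)
cv2.circle(B,(240,240),52,(0,255,0),1)
cv2.imwrite("pics/ab.png",np.hstack([A,B])[:,:,::-1].clip(0,255))
E
```

```text
clock: 18.1
tool_pos: [0.6401, 0.0014, 0.1814]
orientation: [-180.0, -0.1, 179.9]
force: [0.7, 0.3, 0.6]
opening: 0.0877
joints [ 17.6  19.1  -7.6   0.  -63.4 -17.6] tcp [0.6401 0.0014 0.1814] ori [-1.800e+02 -1.000e-01  1.799e+02]
tool shift units [3.925 4.187 0.037]
```

View pics/ab.png

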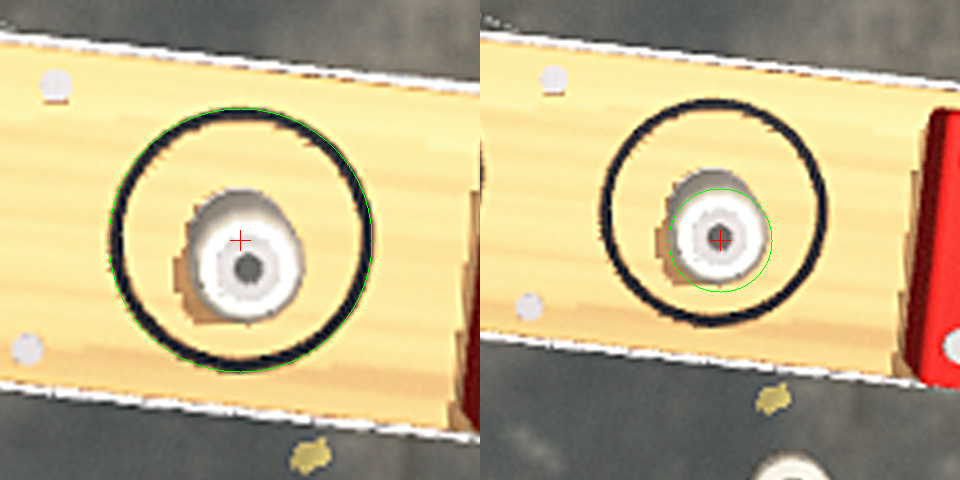

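The green circle I drew at the planned spot lies on the ring, and mandrel_a's steel core sits on the cross to within about 1 mm. Next is mandrel_c, the plain white one at scene (253,230). The pink one is at (306,260).

```bash
python3 -m jog '0 0 0 0.8 0.85 0 1;0 0 0 0.8 0.85 0 1;0 0 0 0.8 0.85 0 1;0 0 0 0.8 0.85 0 1;0 0 0 0.72 0.79 0.5 1;0 0 0 0 0 1 1;0 0 0 0 0 0 1;0 0 0 0 0 0 1'; python3 go.py .4833 .169 .04
python3 - <<'E'
from h import *
p,d=vision.snapshot("wrist");cv2.imwrite("pics/w9.png",p[:,:,::-1])
E
```

```text
clock: 19.15
tool_pos: [0.4838, 0.1689, 0.1222]
orientation: [-180.0, -0.0, 179.9]
force: [0.2, -1.1, 0.6]
opening: 0.0876
joints [ 41.2  10.9 -27.8  -0.  -51.4 -41.3] tcp [0.4838 0.1689 0.1222] ori [-180.    -0.   179.9]
tool shift units [0.012 0.003 2.055]
```

View pics/w9.png

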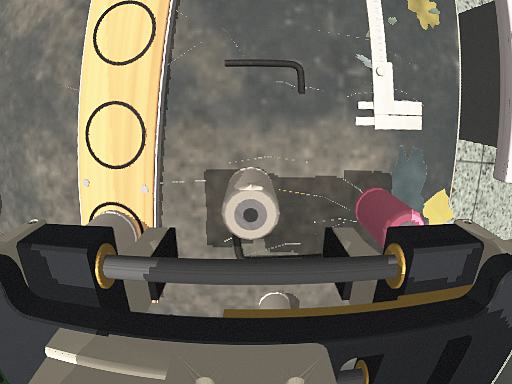

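```bash
python3 wp.py 250.5 214 .075; python3 -m jog '0 0 0 0.02 0 1 1;0 0 0 0 0 0.93 1;0 0 0 0 0 0 1;0 0 0 0 0 0 -1;0 0 0 0 0 0 -1;0 0 0 0 0 0 -1;0 0 0 0 0 0 -1;0 0 0 0 0 0 -1';  python3 -m jog '0 0 0 0 0 -0.5 -1;0 0 0 0 0 -1 -1;0 0 0 0 0 -0.5 -1;0 0 0 0 0 0 -1'; python3 go.py .6133 .1115 .1
```

```text
[0.48417416 0.16893273 0.075     ]
clock: 20.2
tool_pos: [0.4824, 0.169, 0.0445]
orientation: [180.0, -0.0, 180.0]
force: [-0.2, 0.0, -0.9]
opening: 0.0433
clock: 20.7
tool_pos: [0.483, 0.1694, 0.1255]
orientation: [179.9, 0.1, 180.0]
force: [0.2, 0.2, -1.1]
opening: 0.0437
joints [ 41.3  10.5 -27.7  -0.1 -51.7 -41.3] tcp [0.483  0.1694 0.1255] ori [1.799e+02 1.000e-01 1.800e+02]
tool shift units [-3.258 -1.448  0.638]
```

```bash
python3 -m jog '0 0 0 -0.82 -0.36 0 -1;0 0 0 -0.82 -0.36 0 -1;0 0 0 -0.81 -0.36 0 -1;0 0 0 -0.81 -0.37 0 -1;0 0 0 0 0 0.5 -1;0 0 0 0 0 0.8 -1;0 0 0 0 0 0 -1;0 0 0 0 0 0 -1'; python3 go.py .6133 .1115 .0593
python3 - <<'E'
from h import *
p,d=vision.snapshot("wrist");cv2.imwrite("pics/w10.png",p[:,:,::-1])
E
```

```text
clock: 21.7
tool_pos: [0.6128, 0.1108, 0.0722]
orientation: [-180.0, -0.1, 180.0]
force: [-0.2, -0.3, -1.1]
opening: 0.0435
joints [ 28.2  23.5 -16.9  -0.  -49.7 -28.2] tcp [0.6128 0.1108 0.0722] ori [-1.8e+02 -1.0e-01  1.8e+02]
tool shift units [-0.014  0.018  0.321]
```

View pics/w10.png

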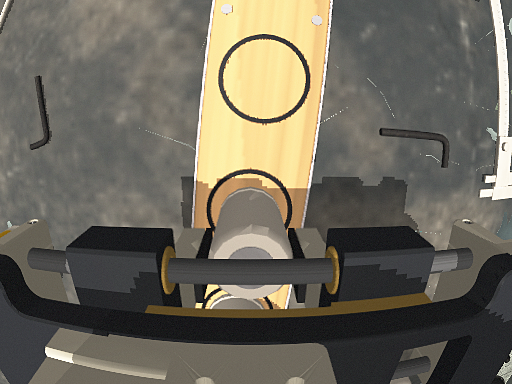

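```bash
python3 -m jog '0 0 0 -0.01 0.02 0.25 -1;0 0 0 0 0 0.07 -1;0 0 0 0 0 0.02 -1;0 0 0 0 0 0 -1'; python3 go.py .6133 .1115 .0593
```

```text
clock: 22.25
tool_pos: [0.6129, 0.1117, 0.0594]
orientation: [180.0, -0.0, 180.0]
force: [-3.6, 0.5, 6.6]
opening: 0.0434
joints [ 28.2  24.3 -17.5  -0.1 -48.2 -28.2] tcp [0.6129 0.1117 0.0594] ori [180.  -0. 180.]
tool shift units [-0.011 -0.005  0.003]
```

Mandrel_c is in contact. I'll release, rise and go to mandrel_b, the white one at scene (231,288). The blue one is at (216,325), y about 0.38.

```bash
python3 -m jog '0 0 0 0 0 0 1;0 0 0 0 0 0 1;0 0 0 0 0 0 1;0 0 0 0 0 -0.5 1;0 0 0 0 0 -1 1;0 0 0 0 0 -1 1;0 0 0 0 0 -1 1;0 0 0 0 0 0 1'; python3 go.py .4568 .304 .1894
```

```text
clock: 23.25
tool_pos: [0.6151, 0.1121, 0.2023]
orientation: [179.9, 0.3, 180.0]
force: [-0.4, -0.4, 0.0]
opening: 0.088
joints [ 28.2  16.6  -8.2   0.  -64.8 -28.2] tcp [0.6151 0.1121 0.2023] ori [179.9   0.3 180. ]
tool shift units [3.961 4.795 0.315]
```

```bash
python3 -m jog '0 0 0 0.8 0.96 0 0.5;0 0 0 0.8 0.96 0 0.5;0 0 0 0.8 0.96 0 0.5;0 0 0 0.8 0.96 0 0.5;0 0 0 0.76 0.955 0.5 0.5;0 0 0 0 0 1 0.5;0 0 0 0 0 0.6 0.5;0 0 0 0 0 0 0.5'; python3 -m jog '0 0 0 0 0 0 0.5'; python3 go.py .4568 .304 .035
python3 - <<'E'
from h import *
p,d=vision.snapshot("wrist");cv2.imwrite("pics/w11.png",p[:,:,::-1])
p,d=vision.snapshot("scene");cv2.imwrite("pics/s11.png",p[:,:,::-1])
E
```

```text
clock: 24.25
tool_pos: [0.4535, 0.3023, 0.1124]
orientation: [-179.8, -0.2, 180.0]
force: [-1.1, -0.3, 0.6]
opening: 0.0658
clock: 24.38
tool_pos: [0.4553, 0.3037, 0.1153]
orientation: [180.0, -0.0, 180.0]
force: [0.8, 0.2, 0.1]
opening: 0.0655
joints [ 54.2  14.4 -24.   -0.1 -51.6 -54.2] tcp [0.4553 0.3037 0.1153] ori [180.  -0. 180.]
tool shift units [-0.04   0.007  2.008]
```

View pics/w11.png

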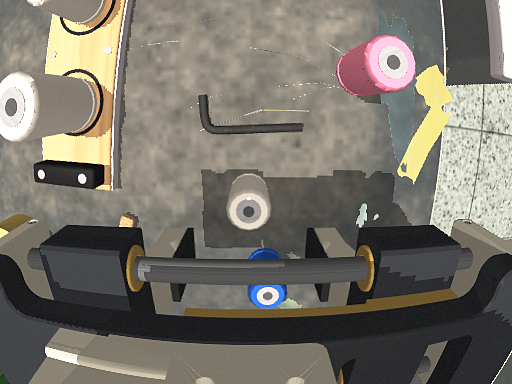

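View pics/s11.png

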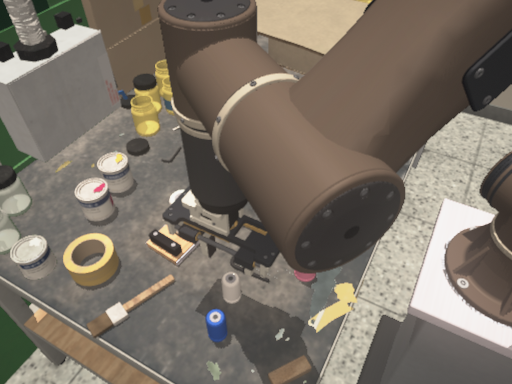

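```bash
python3 wp.py 248 212 .06; python3 -m jog '0 0 0 -0.04 0.01 1 0.5;0 0 0 0 0 1 0.5;0 0 0 0 0 0 0.5;0 0 0 0 0 0 -1;0 0 0 0 0 0 -1;0 0 0 0 0 0 -1;0 0 0 0 0 0 -1;0 0 0 0 0 0 -1';  python3 -m jog '0 0 0 0 0 -0.5 -1;0 0 0 0 0 -1 -1;0 0 0 0 0 -1 -1;0 0 0 0 0 -1 -1;0 0 0 0 0 -0.6 -1;0 0 0 0 0 0 -1'; python3 go.py .6025 .012 .20
```

```text
[0.45744525 0.30526343 0.06      ]
clock: 25.48
tool_pos: [0.4566, 0.3043, 0.0356]
orientation: [179.9, -0.0, 180.0]
force: [-1.5, -0.9, 7.4]
opening: 0.0345
clock: 26.22
tool_pos: [0.4571, 0.3046, 0.2007]
orientation: [179.8, 0.1, 180.0]
force: [-0.2, 0.4, -2.3]
opening: 0.0344
joints [ 54.1   9.7 -17.6  -0.1 -62.5 -54.1] tcp [0.4571 0.3046 0.2007] ori [1.798e+02 1.000e-01 1.800e+02]
tool shift units [-3.640e+00 -7.312e+00 -3.000e-03]
```

```bash
python3 -m jog '0 0 0 -0.455 -0.915 0 -1;0 0 0 -0.455 -0.915 0 -1;0 0 0 -0.455 -0.915 0 -1;0 0 0 -0.455 -0.915 0 -1;0 0 0 -0.455 -0.915 0 -1;0 0 0 -0.455 -0.915 0 -1;0 0 0 -0.455 -0.915 0 -1;0 0 0 -0.455 -0.915 0 -1'; python3 -m jog '0 0 0 0 0 1 -1;0 0 0 0 0 1 -1;0 0 0 0 0 1 -1;0 0 0 0 0 0.4 -1;0 0 0 0 0 0 -1;0 0 0 0 0 0 -1'; python3 go.py .6025 .0115 .0504
python3 - <<'E'
from h import *
p,d=vision.snapshot("wrist");cv2.imwrite("pics/w12.png",p[:,:,::-1])
E
```

```text
clock: 27.22
tool_pos: [0.6016, 0.0096, 0.1968]
orientation: [180.0, -0.2, 180.0]
force: [0.2, 0.5, -0.9]
opening: 0.0348
clock: 27.98
tool_pos: [0.6027, 0.0113, 0.0637]
orientation: [180.0, 0.0, 180.0]
force: [0.2, -1.5, -0.8]
opening: 0.0341
joints [ 19.6  22.4 -20.1  -0.  -47.5 -19.6] tcp [0.6027 0.0113 0.0637] ori [180.   0. 180.]
tool shift units [0.006 0.005 0.333]
```

View pics/w12.png

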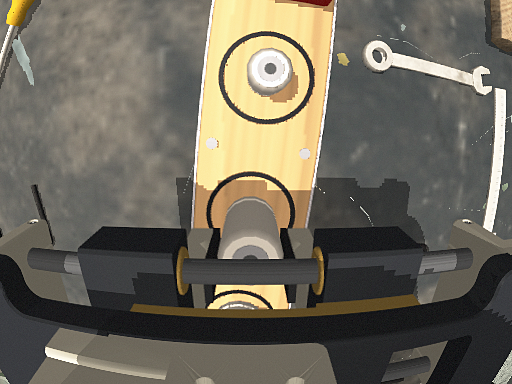

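```bash
python3 -m jog '0 0 0 0 0 0.25 -1;0 0 0 0 0 0.07 -1;0 0 0 0 0 0.03 -1;0 0 0 0 0 0 -1'; python3 go.py .6025 .0115 .0504
```

```text
clock: 28.52
tool_pos: [0.6018, 0.0111, 0.0505]
orientation: [180.0, -0.0, -180.0]
force: [-6.0, 2.5, 17.7]
opening: 0.034
joints [ 19.6  23.3 -20.8  -0.  -45.9 -19.6] tcp [0.6018 0.0111 0.0505] ori [ 180.   -0. -180.]
tool shift units [-0.018  0.011  0.003]
```

```bash
python3 -m jog '0 0 0 0 0 -0.03 -1;0 0 0 0 0 0 0.5;0 0 0 0 0 0 0.5;0 0 0 0 0 -0.5 0.5;0 0 0 0 0 -1 0.5;0 0 0 0 0 -1 0.5;0 0 0 0 0 -1 1;0 0 0 0 0 -1 1'; python3 -m jog '0 0 0 -0.5 0.9 -0.5 1;0 0 0 -0.5 1 -0.5 1;0 0 0 -0.5 1 0 1;0 0 0 0 1 0 1;0 0 0 0 1 0 1;0 0 0 0 1 0 1;0 0 0 0 0 0 1;0 0 0 0 0 0 1'
cat > chk.py <<'E'
from wp import *
o=ctrl.get_obs();print(o["tool_pos"],o["joint_pos"].round(1));p,d=vision.snapshot("wrist");cv2.imwrite("pics/w13.png",p[:,:,::-1])
R_=[(.5915,-.0873),(.6025,.012),(.6133,.1115),(.6242,.211)]
def td(z,cx,cy,h=.045,s=2000):
    ci=vision.camera_info("wrist");K=ci["camera_matrix"]
    Tt=np.eye(4);Tt[:3,:3]=Ro.from_euler("xyz",o["orientation"],degrees=True).as_matrix();Tt[:3,3]=o["tool_pos"]
    M=np.linalg.inv(Tt@ci["tool_from_camera"]);n=int(2*h*s)
    r,c=np.mgrid[:n,:n]
    X=np.stack([cx+h-r/s,cy+h-c/s,np.full(r.shape,z)],-1)@M[:3,:3].T+M[:3,3]
    rho=np.hypot(X[...,0],X[...,1]);k=K[0,0]*np.arctan2(rho,X[...,2])/np.maximum(rho,1e-9)
    return cv2.remap(p,(k*X[...,0]+K[0,2]).astype(np.float32),(k*X[...,1]+K[1,2]).astype(np.float32),cv2.INTER_CUBIC)
cols=[]
for k,(x,y) in zip("abcd",R_):
    A=td(.015,x,y);B=td(.015+H[k],x,y)
    cv2.circle(A,(90,90),66,(0,255,0),1);cv2.circle(B,(90,90),int(D[k]*1000),(0,255,0),1)
    for I in (A,B): cv2.drawMarker(I,(90,90),(255,0,0),cv2.MARKER_CROSS,12,1)
    cols.append(np.vstack([A,B]))
cv2.imwrite("pics/chk.png",np.hstack(cols)[:,:,::-1])
for n in("scene","side"):
    p,d=vision.snapshot(n);cv2.imwrite(f"pics/{n}_end.png",p[:,:,::-1]);W=world(n,d)
    for k,r in zip("abcd",R_):
        x,rm,top,tm,N=cylfit(W,p,np.array(r),D[k],.02);print(n,k,x.round(4),round(rm,4),round(top,4),N)
E
python3 chk.py
```

```text
clock: 29.52
tool_pos: [0.6018, 0.0109, 0.2307]
orientation: [180.0, -0.1, 180.0]
force: [0.3, 0.1, -0.0]
opening: 0.0801
clock: 30.52
tool_pos: [0.662, 0.2468, 0.2691]
orientation: [-180.0, -0.1, 180.0]
force: [0.0, -0.1, -1.0]
opening: 0.0875
[0.66199845 0.24676802 0.26907239] [ 36.2  22.5   9.   -0.  -76.7 -36.2]
scene a [ 0.5889 -0.0876] 0.0012 0.0602 44
scene b [0.5986 0.0095] 0.0011 0.075 100
scene c [0.6104 0.1105] 0.0009 0.09 185
scene d [0.6231 0.2145] 0.0092 0.5004 138
side a [ 0.592  -0.0861] 0.0018 0.061 28
side b [0.6016 0.0111] 0.0015 0.0764 54
side c [0.6131 0.1122] 0.0013 0.0913 107
side d [0.6253 0.2148] 0.0075 0.4455 77
```

View pics/chk.png

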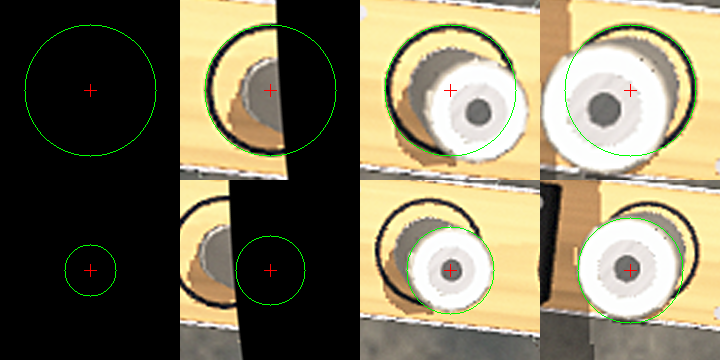

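View pics/scene_end.png

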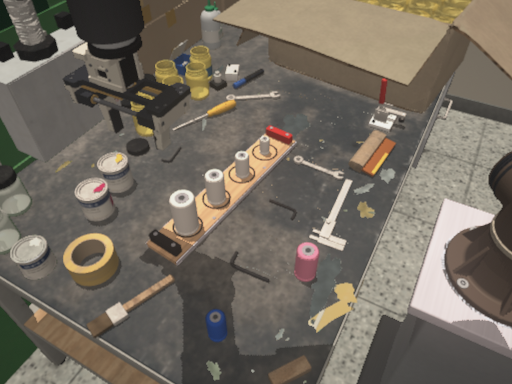

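View pics/side_end.png

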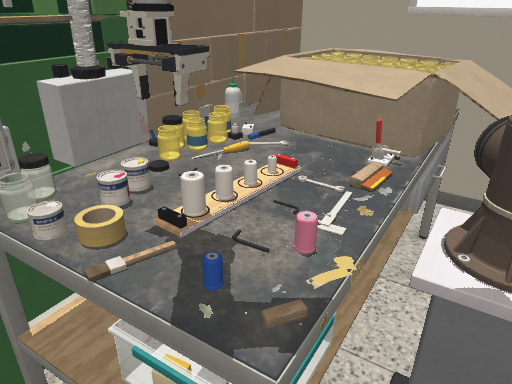

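```bash
python3 -c "
from plant import ctrl
print(ctrl.close_job())"
```

```text
the job is handed in; nothing more can be done
None
```

All four white mandrels are standing upright on the set-up bar in order of size, a, b, c and d from the red block to the black end. I handed the job in at about 31 s, with no verdict reported.

**How it went:** I placed d first, then a, c and b. Mandrel_a stood under the cardboard box's open flap, so I gripped and placed it with the tool tilted about 45° to keep clear of the flap. I did not touch the blue or pink look-alikes. The gripper finished open and well clear of everything.

**Last checks:**
- **Centring:** the wrist, side and scene views put a, b and c within about 1–2 mm of their ring centres, and d within about 2 mm.
- **Heights:** the tops of a, b and c measure right for standing on the bar. Mandrel_d's top read correctly just after it was placed.
- **Forces:** the highest reading was about 18 N, when setting b down.

**Checks that failed or disagreed:**
- The final depth fit for d failed because the raised gripper was in the fit area, so d rests on its earlier fit and the final pictures.
- The last wrist view did not cover a and cut off b, so b was checked only with the scene and side cameras. Mandrel_a was seen centred in an earlier wrist view and again in the final fits.
- The scene camera reads about 3–4 mm off the side and wrist cameras in x. I used the side and wrist values, which agree with each other.

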